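Put the paint stirrer away in its drip stand

ROBOT

A 6-joint arm with a two-finger parallel gripper is mounted at the origin on the work surface. World frame = base frame: x ahead of the robot, y to its left, z up, the work surface at z = 0. Lengths are in m, angles in rad, forces in N, time in s.
With the tool pointing down it reaches from about 0.35 to 0.85 m from the base axis. Payload 8.1 kg.
Tool frame: the origin (TCP) lies on the centre line of the jaws, within the pads' length; the fingertips stand 11 mm ahead of it and the grasp point (between the pads) lies 8 mm behind it; z points along the fingers, y is the line along which they close (so a half turn about z gives the same grasp; the last joint's range is limited). The gripper opens to 85 mm and grips with 20 to 120 N. Pads are 22 mm wide; open, the fingers measure 114 mm over their backs; the gripper's body (76 mm by 85 mm) begins 54 mm behind the grasp point. The pads swing forward as they close: fully open they stand 13 mm farther back than shut.
Start: joints at [-1.242, 0.13, 1.488, -0, 1.523, -0.085], TCP at [0.241, -0.549, 0.242] pointing down, gripper open.
Joint ranges: [-2.96, 2.96], [-0.89, 2.26], [0.02, 2.5], [-1.34, 4.48], [0, 2.73], [-2.66, 2.66]. Speed limits (rad/s): [2.39, 2.39, 2.79, 3.14, 3.14, 3.14].

INTERFACE

Orientations are given as a 3x3 rotation matrix whose columns are the frame's x, y, z axes.
In Python, from cell import get_state, read_camera, finish_job gives the robot as it stands. The module is installed in compiled form; this text tells all that it offers.
- The arm moves only by the tool send_rows, never from a script. Its argument "deltas" is a list of rows, each an object with "offset": the shift along the world's x, y, z as a fraction of full scale, a list of three; "turn": the turn, a rotation vector about the world's x, y, z as a fraction of full scale, a list of three; "fingers": the closure, from 0 (fully open) to 1 (shut). A call has 1 to 20 rows; each row shifts and turns the commanded pose from where the row before left it; what a row does not reach is not made up. Full scale, the value 1, is 0.15 m for a shift and pi rad for a turn. A row lasts 1/12 s, in which the tool goes at most 41.7 mm and 7.16 degrees, less where a joint would pass 70% of its speed; a pose out of reach is approached as far as the arm can. A call with a number of a shift or a turn outside -1 to 1 is refused whole. A call with a gripper value outside its range is refused whole. The fingers move at their own pace and stop on an object; the grip force is fixed at half the most. Time passes only in rows, so rows that do not move let the fingers close. It gives the time, the measured TCP pose, the force, the opening and the grip force at its end, in the units of the state.
- get_state(): the state, without advancing time (a new reading comes with each control period).
- read_camera(name): name is "scene" or "top"; returns a dict with "img" (480x640x3 uint8, red, green, blue), "mtx" (3x3 intrinsics, pixels), "dist_coeffs" ([k1, k2, p1, p2, k3] as OpenCV has them; the pictures are not rectified), "R" (3x3) and "t" (3): a world point X has camera coordinates R X + t. Camera axes: x right, y down, z forward; pixel columns grow to the right and rows downward; lengths in m; the calibration is good to about 2 mm. A picture is of the moment at which its call begins. There is no depth.
- finish_job(): hands the job in; it is judged then, once.
The state is a dict: "t": time; "joint_positions": joint angles; "dq": joint speeds; "effort": joint torques, N m; "ee_pos": TCP position; "tool_rot": TCP orientation; "wrist_force": force on the tool from outside, world axes, zero at the start; "ft_torque": the same for the moment, N m; "width": finger opening in m; "grip_force": force on a finger pad.
Only numpy, scipy, OpenCV 4.12 (cv2) and the standard library are available. Lean on these libraries where they do the work, as an engineer would, in place of code of your own. Each camera call takes 0.05 s, during which the arm holds its last target. There are 200 camera calls.

TASK

Take the spiral paint stirrer out of the mixing tin and put it away in its drip stand: tilt it to lower its spiral head into the tube from in front of the sprung gate, then straighten it so that the shaft pushes in through the gate and the gate springs shut behind it. Lower it gently all the way to the bottom of the tube without forcing or dropping it, and leave it standing upright. Leave the tin standing where it is and do not disturb the other things on the bench.

Things in the scene. Friction and masses are not known exactly. Their poses are not given: they have to be found in the camera images.
- stirrer_mid (a point): Centre of the spiral paint stirrer: rigid steel, round, 245 mm long, about 200 g. Its z axis runs from the foot up the stirrer to the shaft's top end. This point is 122.5 mm from the foot. At the start it stands head down in the tin, leaning about 36 degrees from upright against the rim, with the upper 100 mm of its shaft past the rim, free to grip.
- stirrer_foot (a point): Centre of the flat bottom end of the stirrer's head; axes as stirrer_mid. The head is a cage of spiral bars, 32 mm diameter and 100 mm long with flat ends (treat it as a solid cylinder); above it stands a plain round shaft, 10 mm diameter and 145 mm long.
- stirrer_neck (a point): Point on the stirrer's axis 152 mm above the foot: the part of the shaft that is level with the gate when the stirrer is home; axes as stirrer_mid.
- tin: Empty open round steel mixing tin, loose, 108 mm outside and 102 mm inside diameter, 125 mm high, floor 4 mm thick, 350 g; a thin wire bail hangs down one side. Origin: centre of its underside.
- stand: Steel drip stand, fixed to the bench. Origin: on the tube's axis at bench height; z up, x from the stand's open front to its back post (the front faces the robot, turned by up to 0.45 rad). A base plate carries an upright round tube; behind it a post (24 mm wide, x = +34 to +54 mm) carries a level fork over the tube.
- tube_mouth (a point): Centre of the upright tube's open upper end, 68 mm above the bench; axes as the stand. The tube is 54 mm outside and 48 mm inside diameter.
- tube_floor (a point): Centre of the tube's inside floor, 60 mm below its mouth, 8 mm above the bench; axes as the stand.
- fork (a point): Point on the tube's axis in the middle of the fork's thickness, 160 mm above the bench; axes as the stand. The fork is 8 mm thick; its slot is 18 mm wide, open to the front, closed end at x = +8 mm; its arms, each 13 mm wide, end at x = -30 mm. The head is too thick for the slot and too long to fit upright between tube and fork: it goes in leaning some 30 to 40 degrees, from in front of the arms.
- gate_mid (a point): Middle of the shut sprung gate, a steel plate 20 mm high, 19 mm long and 3 mm thick across the slot, 26 mm in front of the tube's axis, 160 mm above the bench; axes as the stand.
- gate (a joint): Angle of the sprung gate about its upright hinge on the fork's left arm (y = +11.5 mm), rad: 0 is shut across the slot; it opens only inwards, towards the post, up to 1.45. A spring shuts it, about 1 to 3 N at its free end. It shuts behind the shaft once the shaft's axis is within about 3 mm of the tube's axis, or deeper in the slot.
- tin_lid: Bystander: the tin's round steel lid, loose, 106 mm diameter, 7 mm thick, lying flat. Origin: centre of its underside.
- paintbrush: Bystander: flat paintbrush with wooden handle, loose, 216 mm long (bristles towards its +x), 57 mm wide, 16 mm thick, lying flat. Origin: near its middle, underside.
- butterfly: Bystander: white-painted sheet-metal butterfly with a rod for its body, loose, about 150 mm across the wings, 80 mm long, 10 mm thick, lying flat. Origin: middle, underside.
- jar: Bystander: closed glass jar with steel cap, loose, 64 mm diameter, 75 mm high. Origin: centre of its underside.
Things that resemble listed ones, but are neither listed nor needed, are in the scene too. What is shaped like the tin but orange is not meant.

How it is judged:
By the outcome, as a careful person would: the job done as asked, in the order asked, and still so for the second after the job is handed in, with the robot touching nothing.
It also fails if it takes over 58 s, if anything falls off the work surface, if the arm or the gripper's body presses on something with over 40 N, if the wrist force passes 120 N, or if a joint passes its speed limit or range.

## Working session

There is one attempt and no reset: what is moved stays moved. The work goes in short steps, Python scripts to look and compute and a tool call to move; the robot and the scene stay as the last step left them, time stands still between calls to the robot, and variables do not carry over. Pictures are saved under pics/ and viewed, at most 10 in all, crops included, and the job is handed in when it is done.

Besides the shell and the picture viewer there is one more tool, called after "Call:" in YAML: its name, and indented under it one key for each argument. send_rows: Moves the arm, as the interface text tells. Its arguments: {"type":"object","properties":{"deltas":{"type":"array","items":{"type":"object","properties":{"offset":{"type":"array","items":{"type":"number"}},"turn":{"type":"array","items":{"type":"number"}},"fingers":{"type":"number"}}}}},"required":["deltas"]}

```bash
mkdir -p pics
python3 - <<'E'
from cell import *
import cv2,numpy as np,pickle
np.set_printoptions(precision=4,suppress=True)
for n in ("scene","top"):
    c=read_camera(n); pickle.dump(c,open(n+".pkl","wb"))
    cv2.imwrite(f"pics/{n}0.png",c["img"][:,:,::-1])
    print(n,c["mtx"],c["dist_coeffs"],c["R"],c["t"])
s=get_state(); print(s)
E
```

```text
scene [[473.2588   0.     318.7571]
 [  0.     473.2588 235.9415]
 [  0.       0.       1.    ]] [-0.0614  0.      0.      0.      0.    ] [[-0.2112  0.9774 -0.0074]
 [ 0.8284  0.175  -0.5321]
 [-0.5188 -0.1185 -0.8466]] [ 0.1183 -0.4329  1.4914]
top [[582.14     0.     326.5648]
 [  0.     582.14   242.6391]
 [  0.       0.       1.    ]] [-0.0855  0.      0.      0.      0.    ] [[-0.0145 -0.9999 -0.0059]
 [-0.9988  0.0147 -0.0467]
 [ 0.0468  0.0052 -0.9989]] [0.0246 0.5933 1.4329]
{'t': 0.1, 'joint_positions': array([-1.2424,  0.1311,  1.4892, -0.    ,  1.523 , -0.0854]), 'dq': array([-0.0006, -0.0026, -0.0032,  0.0007,  0.0001, -0.0018]), 'effort': array([  0.0022, -57.0954, -50.1941,  -0.0001,   0.0082,   0.0001]), 'ee_pos': array([ 0.2411, -0.5489,  0.2413]), 'tool_rot': array([[ 0.9156,  0.4021, -0.0006],
       [ 0.4021, -0.9156,  0.0016],
       [ 0.0001, -0.0017, -1.    ]]), 'wrist_force': array([-0.0229,  0.3324, -0.6516]), 'ft_torque': array([0.0654, 0.0049, 0.0105]), 'grip_force': 0.0, 'width': 0.08533175785877518}
```

View pics/scene0.png

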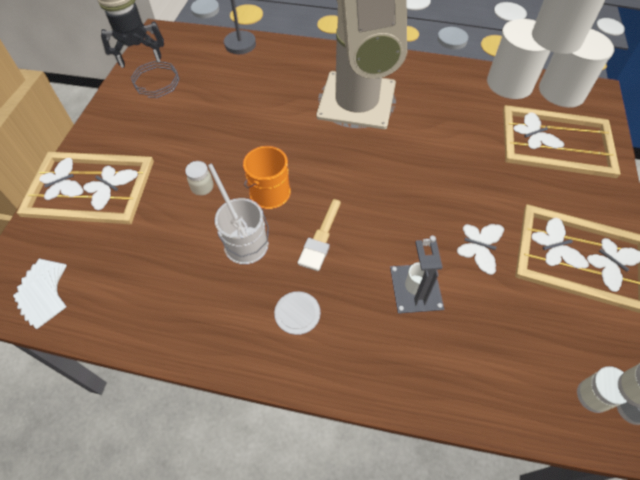

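View pics/top0.png

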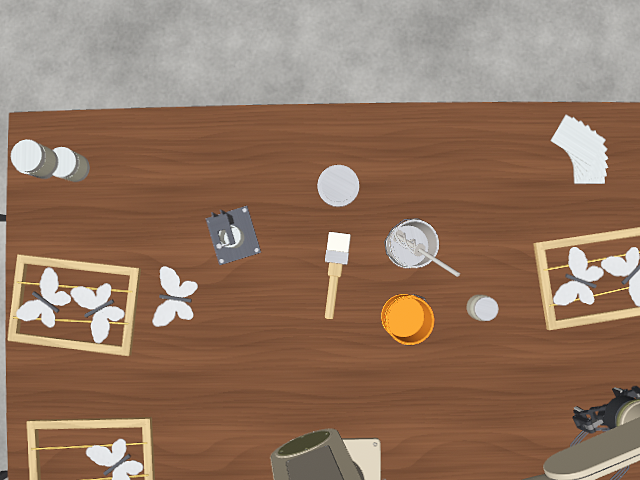

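The scene view shows the stirrer tip near (212,167) above the tin at (242,232), with the stand at (417,285). In the top view the tip is near (458,275), the tin at (412,243) and the stand at (232,235). Next I'll enlarge these parts.

Run:
```python
import cv2,numpy as np,pickle
def cr(n,x,y,w=80,h=60):
    c=pickle.load(open(n+".pkl","rb"))["img"][y:y+h,x:x+w,::-1]
    return cv2.resize(c,(400,300),interpolation=cv2.INTER_CUBIC)
a=np.hstack([cr("top",380,215),cr("top",192,205)])
b=np.hstack([cr("scene",185,155,120,90)[:, :],cr("scene",380,230,120,90)])
cv2.imwrite("pics/crops.png",np.vstack([a,b]))
```

```text
(no output)
```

View pics/crops.png

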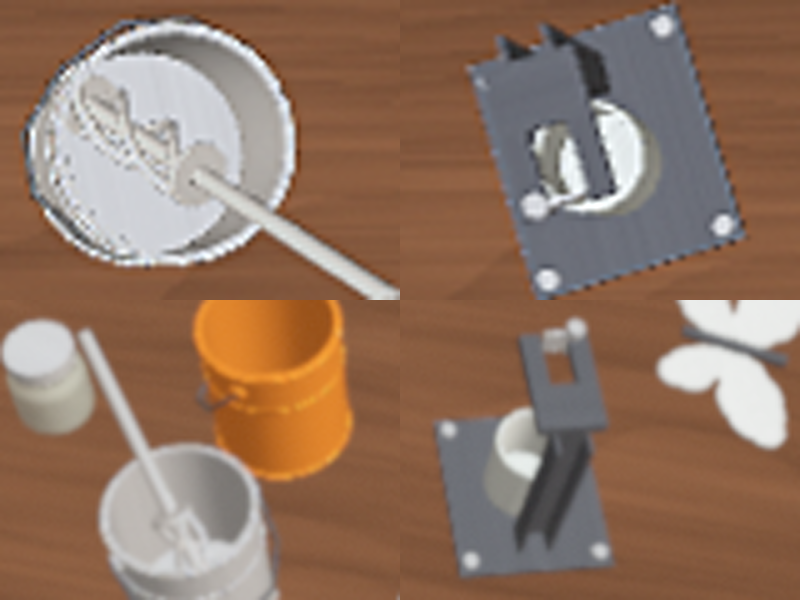

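The crops show the shaft/head junction at top (419.4,250.6) and scene (236.6,218), and the shaft tip at top ~(459,275) and scene (210.5,164.7). The hinge pin is at top (219,246) and scene (433,238), and the plate edges give a stand yaw of about 0.29.

```bash
cat > h.py <<'E'
import cv2,numpy as np,pickle
np.set_printoptions(precision=4,suppress=True)
C={n:pickle.load(open(n+".pkl","rb")) for n in("scene","top")}
def ray(n,p):
    c=C[n];u=cv2.undistortPoints(np.array([[p]],float),c["mtx"],c["dist_coeffs"])[0,0]
    R,t=np.array(c["R"]),np.array(c["t"]); d=R.T@np.array([u[0],u[1],1]); return -R.T@t,d/np.linalg.norm(d)
def tri(pt,ps):
    o1,d1=ray("top",pt);o2,d2=ray("scene",ps)
    s=np.linalg.lstsq(np.c_[d1,-d2],o2-o1,rcond=None)[0]
    a,b=o1+s[0]*d1,o2+s[1]*d2; return (a+b)/2,np.linalg.norm(a-b)
def plane(n,p,z):
    o,d=ray(n,p); return o+d*(z-o[2])/d[2]
def proj(n,X):
    c=C[n];R=np.array(c["R"]); return cv2.projectPoints(np.atleast_2d(X).astype(float),cv2.Rodrigues(R)[0],np.array(c["t"],float),c["mtx"],c["dist_coeffs"])[0][:,0]
E
python3 - <<'E'
from h import *
# bail-free tin etc. stirrer
j=tri((419.4,250.6),(236.6,218));t=tri((459,275),(210.5,164.7));print("junc",j,"tip",t,np.linalg.norm(t[0]-j[0]))
a=t[0]-j[0];a/=np.linalg.norm(a);print("axis",a,np.degrees(np.arccos(a[2])))
# refine shaft line in both images: bright pixels brighter than wood
for n,p,q in(("top",j[0]+a*.02,t[0]+a*.02),("scene",j[0]+a*.02,t[0]+a*.02)):
    im=C[n]["img"].astype(float);P,Q=proj(n,[p,q]);d=(Q-P)/np.linalg.norm(Q-P);nn=np.array([-d[1],d[0]]);L=np.linalg.norm(Q-P)
    sat=(im.max(2)-im.min(2)).astype(np.float32);
    out=[]
    for s in np.arange(0,L,3):
        v=np.array([cv2.getRectSubPix(sat,(1,1),tuple((P+d*s+nn*k).astype(float)))[0,0] for k in np.arange(-8,8.1,1)])
        w=np.clip(50-v,0,None);out.append((s,(w*np.arange(-8,8.1,1)).sum()/max(w.sum(),1e-6),w.sum()))
    print(n,P,Q,L);print(np.array(out))
print("pin",tri((219,246),(433,238)))
im=C["top"]["img"]
# tin rim top view, lid etc
bol=[(662,26),(722,226),(548,279),(482,75)]
print("bolts",[plane("top",(192+x/5,205+(y)/5),.008)[:2] for x,y in [(262,26),(322,226),(148,279),(82,75)]])
bs=[(448,429),(471,561),(600,551)]
print("bolts scene",[plane("scene",(380+(x-400)*.3,230+(y-300)*.3),.008)[:2] for x,y in bs])
for n,x,y in(("top",130,40),("top",262-0,26)): pass
cs=[plane("top",(192+x/5,205+y/5),.006)[:2] for x,y in[(272,5),(342,237),(70,67),(138,297)]];print("corners",cs)
print("yaws",[np.arctan2(*(cs[i]-cs[i+1])[::-1]) for i in(0,2)])
print("tube bright r edge, fork backcorners top",[plane("top",(192+x/5,205+y/5),.164)[:2] for x,y in [(70,67),(170,45)]])
E
```

```text
junc (array([ 0.5679, -0.2028,  0.0859]), np.float64(0.0016067900584394814)) tip (array([ 0.5096, -0.2681,  0.2012]), np.float64(0.005410320141206366)) 0.1448180032354666
axis [-0.4026 -0.4512  0.7965] 37.20751849904844
top [424.0379 253.8695] [463.7041 279.1813] 47.054192625318436
[[  0.      -0.0584 722.1304]
 [  3.      -0.0003 706.2703]
 [  6.       0.0472 710.4027]
 [  9.      -1.972  528.0874]
 [ 12.      -0.8858 175.0624]
 [ 15.      -0.9314 193.4361]
 [ 18.      -0.9238 191.4201]
 [ 21.      -0.783  193.9037]
 [ 24.      -0.9442 189.8822]
 [ 27.      -0.9178 191.9471]
 [ 30.      -0.8408 186.6787]
 [ 33.      -0.8645 183.3776]
 [ 36.      -0.8899 194.065 ]
 [ 39.      -0.8878 193.2883]
 [ 42.       0.       0.    ]
 [ 45.       0.       0.    ]]
scene [232.6921 210.9428] [205.3816 156.8653] 60.58257191809923
[[  0.       0.0163 711.2139]
 [  3.       0.0183 713.2096]
 [  6.       0.0396 713.48  ]
 [  9.       0.006  756.0338]
 [ 12.       0.0877 225.5033]
 [ 15.       0.0375 197.8351]
 [ 18.       0.1247 197.4413]
 [ 21.       0.1746 203.4009]
 [ 24.       0.122  198.3822]
 [
[... 197 characters left out ...]
 404.7816]
 [ 48.      -2.8947 425.9565]
 [ 51.      -3.1257 445.1567]
 [ 54.      -5.7729 251.4648]
 [ 57.      -6.3664 194.7331]
 [ 60.      -7.688   47.5654]]
pin (array([0.5823, 0.2563, 0.169 ]), np.float64(0.0030770492850248263))
bolts [array([0.6784, 0.2209]), array([0.5775, 0.1915]), array([0.5523, 0.2791]), array([0.6552, 0.3119])]
bolts scene [array([0.5835, 0.195 ]), array([0.6845, 0.2244]), array([0.6584, 0.3128])]
corners [array([0.6891, 0.216 ]), array([0.572 , 0.1818]), array([0.6595, 0.3184]), array([0.5433, 0.2846])]
yaws [np.float64(0.2846578362322639), np.float64(0.2832260556328703)]
tube bright r edge, fork backcorners top [array([0.645 , 0.2847]), array([0.6541, 0.2395])]
```

```bash
cat >> h.py <<'E'
from scipy.spatial.transform import Rotation as Ro
def toolrot(a,yref):
    z=-a/np.linalg.norm(a); y=yref-z*(yref@z); y/=np.linalg.norm(y); return np.c_[np.cross(y,z),y,z]
def delta(p0,R0,p1,R1,k=1):
    d=(p1-p0)/.15; r=Ro.from_matrix(R1@R0.T).as_rotvec()/np.pi
    print("off",d,"turn",r,"minrows",np.linalg.norm(d)*.15/.0417,np.linalg.norm(r)*180/7.16, "| per row for",k,d/k,r/k)
E
python3 - <<'E'
from h import *
from cell import get_state
j=tri((419.,250.2),(236.25,217.6));t=tri((458.4,274.6),(210.3,164.3));print(j,t,np.linalg.norm(t[0]-j[0]))
a=t[0]-j[0];a/=np.linalg.norm(a);print("axis",a,np.degrees(np.arccos(a[2])))
s=get_state();p0=np.array(s["ee_pos"]);R0=np.array(s["tool_rot"])
R1=toolrot(a,np.array([.906,-.423,0]));print(R1)
pg=t[0]-a*.031;pp=t[0]+a*.06
print("grasp",pg,"pre",pp)
delta(p0,R0,pp,R1,14);delta(pp,R1,pg,R1,8)
# fork zoom
a1=cv2.resize(C["scene"]["img"][232:282,405:455,::-1],(400,400),interpolation=cv2.INTER_CUBIC)
b1=cv2.resize(C["top"]["img"][205:255,200:250,::-1],(400,400),interpolation=cv2.INTER_CUBIC)
cv2.imwrite("pics/fork.png",np.hstack([a1,b1]))
E
```

```text
(array([ 0.569 , -0.202 ,  0.0894]), np.float64(0.0001715611488975534)) (array([ 0.5107, -0.2669,  0.2042]), np.float64(0.004035383479468983)) 0.14415009741711307
axis [-0.404  -0.4498  0.7965] 37.19914705246824
[[ 0.3423  0.8483  0.404 ]
 [ 0.7332 -0.5101  0.4498]
 [ 0.5876  0.1422 -0.7965]]
grasp [ 0.5233 -0.2529  0.1795] pre [ 0.4865 -0.2939  0.252 ]
off [1.6358 1.7002 0.071 ] turn [ 0.1019 -0.1842  0.2032] minrows 8.490742490196746 7.3541950879650715 | per row for 14 [0.1168 0.1214 0.0051] [ 0.0073 -0.0132  0.0145]
off [ 0.2451  0.2729 -0.4832] turn [0. 0. 0.] minrows 2.1822541966426856 0.0 | per row for 8 [ 0.0306  0.0341 -0.0604] [0. 0. 0.]
```

View pics/fork.png

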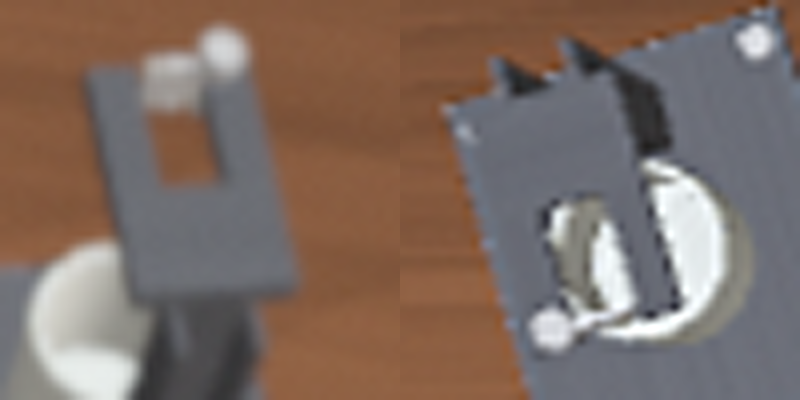

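The fork zoom shows the slot's closed end in the scene crop at x 160–228, y 187. In the top crop the right arm end is at (637,315)–(685,306), the pin at (552,328), and the rim's white edge passes through (660,160), (725,245) and (640,338).

Run:
```python
from h import *
from scipy.optimize import least_squares
ps=lambda x,y:(405+x/8-.44,232+y/8-.44)
pt=lambda x,y:(200+(x-400)/8-.44,205+y/8-.44)
yaw=.284;X=np.array([np.cos(yaw),np.sin(yaw)]);Y=np.array([-X[1],X[0]])
def org(n,p,x,y,z): return plane(n,p,z)[:2]-x*X-y*Y
print("scene slot end",org("scene",ps(195,187),.008,0,.164))
print("scene front corners",org("scene",ps(88,72),-.030,-.022,.164),org("scene",ps(250,68),-.030,.022,.164))
print("scene left arm edge yaw:", [np.arctan2(*(plane("scene",ps(*a),.164)-plane("scene",ps(*b),.164))[1::-1]) for a,b in(((135,297),(88,72)),((297,283),(250,85)))])
print("top R arm corners",org("top",pt(637,315),-.03,-.009,.164),org("top",pt(685,306),-.03,-.022,.164))
print("top arm yaw",[np.arctan2(*(plane("top",pt(*a),.164)-plane("top",pt(*b),.164))[1::-1]) for a,b in(((640,185),(685,306)),((600,195),(637,315)))])
P=np.array([plane("top",pt(*q),.068)[:2] for q in((660,160),(725,245),(640,338),(710,300),(705,190))])
r=least_squares(lambda c:np.hypot(*(P-c).T)-.027,[.61,.25]);print("tube top",r.x,r.fun)
P=np.array([plane("scene",ps(*q),.068)[:2] for q in((28,310),(45,270),(100,243),(60,255))])
r=least_squares(lambda c:np.hypot(*(P-c).T)-.027,[.61,.25]);print("tube scene",r.x,r.fun)
```

```text
scene slot end [0.6152 0.2514]
scene front corners [0.6156 0.2516] [0.6176 0.2522]
scene left arm edge yaw: [np.float64(0.2831634341424706), np.float64(0.2856379682927315)]
top R arm corners [0.6131 0.2498] [0.6118 0.2487]
top arm yaw [np.float64(0.3496707814555073), np.float64(0.29340991187204424)]
tube top [0.6116 0.2494] [ 0.0003 -0.0003  0.0001  0.0003 -0.0001]
tube scene [0.6137 0.2499] [-0.0001 -0.0001 -0.0002  0.0004]
```

Call:
send_rows:
  deltas:
    - {"offset":[0.115,0.12,0.03],"turn":[0.0073,-0.0132,0.0145],"fingers":0}
    - {"offset":[0.115,0.12,0.03],"turn":[0.0073,-0.0132,0.0145],"fingers":0}
    - {"offset":[0.115,0.12,0.03],"turn":[0.0073,-0.0132,0.0145],"fingers":0}
    - {"offset":[0.115,0.12,0.03],"turn":[0.0073,-0.0132,0.0145],"fingers":0}
    - {"offset":[0.115,0.12,0.03],"turn":[0.0073,-0.0132,0.0145],"fingers":0}
    - {"offset":[0.115,0.12,0.03],"turn":[0.0073,-0.0132,0.0145],"fingers":0}
    - {"offset":[0.115,0.12,0],"turn":[0.0073,-0.0132,0.0145],"fingers":0}
    - {"offset":[0.115,0.12,0],"turn":[0.0073,-0.0132,0.0145],"fingers":0}
    - {"offset":[0.115,0.12,0],"turn":[0.0073,-0.0132,0.0145],"fingers":0}
    - {"offset":[0.115,0.12,0],"turn":[0.0073,-0.0132,0.0145],"fingers":0}
    - {"offset":[0.115,0.12,0],"turn":[0.0073,-0.0132,0.0145],"fingers":0}
    - {"offset":[0.115,0.12,0],"turn":[0.0073,-0.0132,0.0145],"fingers":0}
    - {"offset":[0.115,0.12,-0.03],"turn":[0.0073,-0.0132,0.0145],"fingers":0}
    - {"offset":[0.115,0.12,-0.03],"turn":[0.0073,-0.0132,0.0145],"fingers":0}
    - {"offset":[0,0,0],"turn":[0,0,0],"fingers":0}

```text
t: 1.35
ee_pos: [0.4837, -0.294, 0.2578]
tool_rot: [[0.338, 0.849, 0.405], [0.73, -0.508, 0.457], [0.594, 0.141, -0.792]]
wrist_force: [0.4, 1.0, -0.3]
width: 0.0855
grip_force: 0.0
```

Call:
send_rows:
  deltas:
    - {"offset":[0.033,0.0343,-0.0653],"turn":[0,0,0],"fingers":0}
    - {"offset":[0.033,0.0343,-0.0653],"turn":[0,0,0],"fingers":0}
    - {"offset":[0.033,0.0343,-0.0653],"turn":[0,0,0],"fingers":0}
    - {"offset":[0.033,0.0343,-0.0653],"turn":[0,0,0],"fingers":0}
    - {"offset":[0.033,0.0343,-0.0653],"turn":[0,0,0],"fingers":0}
    - {"offset":[0.033,0.0343,-0.0653],"turn":[0,0,0],"fingers":0}
    - {"offset":[0.033,0.0343,-0.0653],"turn":[0,0,0],"fingers":0}
    - {"offset":[0.033,0.0343,-0.0653],"turn":[0,0,0],"fingers":0}
    - {"offset":[0,0,0],"turn":[0,0,0],"fingers":0}

```text
t: 2.1
ee_pos: [0.5223, -0.2541, 0.1792]
tool_rot: [[0.342, 0.848, 0.404], [0.731, -0.511, 0.453], [0.591, 0.14, -0.795]]
wrist_force: [0.2, -1.3, 0.1]
width: 0.0854
grip_force: 0.0
```

Run:
```python
from cell import *
import cv2,numpy as np,pickle
o=[]
for n,x,y in(("scene",170,130),("top",390,200)):
    c=read_camera(n); o.append(cv2.resize(c["img"][y:y+100,x:x+100,::-1],(400,400),interpolation=cv2.INTER_CUBIC))
cv2.imwrite("pics/pre.png",np.hstack(o))
```

```text
(no output)
```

View pics/pre.png

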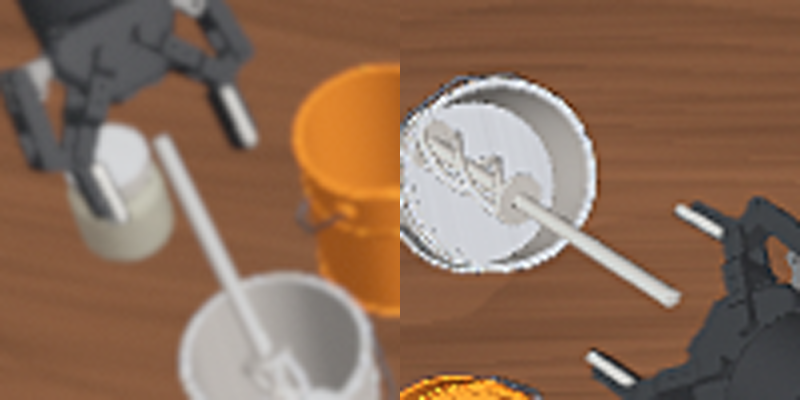

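The jaws straddle the shaft: in the scene crop the pads are at (110,195) and (240,118), with the shaft tip at (165,140) between them. I'll close the gripper.

Call:
send_rows:
  deltas:
    - {"offset":[0,0,0],"turn":[0,0,0],"fingers":1}
    - {"offset":[0,0,0],"turn":[0,0,0],"fingers":1}
    - {"offset":[0,0,0],"turn":[0,0,0],"fingers":1}
    - {"offset":[0,0,0],"turn":[0,0,0],"fingers":1}
    - {"offset":[0,0,0],"turn":[0,0,0],"fingers":1}
    - {"offset":[0,0,0],"turn":[0,0,0],"fingers":1}
    - {"offset":[0,0,0],"turn":[0,0,0],"fingers":1}
    - {"offset":[0,0,0],"turn":[0,0,0],"fingers":1}
    - {"offset":[0,0,0],"turn":[0,0,0],"fingers":1}
    - {"offset":[0,0,0],"turn":[0,0,0],"fingers":1}
    - {"offset":[0,0,0],"turn":[0,0,0],"fingers":1}
    - {"offset":[0,0,0],"turn":[0,0,0],"fingers":1}

```text
t: 3.2
ee_pos: [0.5226, -0.2564, 0.1822]
tool_rot: [[0.342, 0.847, 0.407], [0.732, -0.512, 0.45], [0.589, 0.145, -0.795]]
wrist_force: [0.7, -1.6, 2.6]
width: 0.0086
grip_force: 58.4
```

Call:
send_rows:
  deltas:
    - {"offset":[0,0,0.02],"turn":[0,0,0],"fingers":1}
    - {"offset":[0,0,0.03],"turn":[0,0,0],"fingers":1}
    - {"offset":[-0.002,-0.002,0.04],"turn":[0,0,0],"fingers":1}
    - {"offset":[-0.004,-0.005,0.05],"turn":[0,0,0],"fingers":1}
    - {"offset":[-0.006,-0.007,0.06],"turn":[0,0,0],"fingers":1}
    - {"offset":[-0.006,-0.007,0.06],"turn":[0,0,0],"fingers":1}
    - {"offset":[-0.006,-0.007,0.06],"turn":[0,0,0],"fingers":1}
    - {"offset":[-0.006,-0.007,0.08],"turn":[0,0,0],"fingers":1}
    - {"offset":[-0.006,-0.007,0.08],"turn":[0,0,0],"fingers":1}
    - {"offset":[-0.003,-0.004,0.1],"turn":[0,0,0],"fingers":1}
    - {"offset":[0,0,0.1],"turn":[0,0,0],"fingers":1}
    - {"offset":[0,0,0.1],"turn":[0,0,0],"fingers":1}
    - {"offset":[0,0,0.1],"turn":[0,0,0],"fingers":1}
    - {"offset":[0,0,0.1],"turn":[0,0,0],"fingers":1}
    - {"offset":[0,0,0.08],"turn":[0,0,0],"fingers":1}
    - {"offset":[0,0,0.06],"turn":[0,0,0],"fingers":1}
    - {"offset":[0,0,0.04],"turn":[0,0,0],"fingers":1}
    - {"offset":[0,0,0],"turn":[0,0,0],"fingers":1}

```text
t: 4.7
ee_pos: [0.5168, -0.2634, 0.3575]
tool_rot: [[0.341, 0.847, 0.408], [0.733, -0.511, 0.449], [0.589, 0.146, -0.795]]
wrist_force: [0.5, 0.2, -1.9]
width: 0.0083
grip_force: 58.4
```

```bash
cat >> h.py <<'E'
YAW=.285; XS=np.array([np.cos(YAW),np.sin(YAW),0]);YS=np.array([-XS[1],XS[0],0]);O=np.array([.6135,.2505,0])
def tilted(theta): # axis up the stirrer, top leaning to the front
    return -np.sin(theta)*XS+np.cos(theta)*np.array([0,0,1.])
E
python3 - <<'E'
from h import *
from cell import *
s=get_state();p0=np.array(s["ee_pos"]);R0=np.array(s["tool_rot"]);print(p0,s["wrist_force"],s["joint_positions"])
sT=.214
th=np.radians(35);a=tilted(th);R1=toolrot(a,XS)
foot=O+XS*.0-XS*.055*np.sin(th)/np.cos(th)*1.0+np.array([0,0,.068+.045])
p1=foot+a*sT
print(p1);delta(p0,R0,p1,R1,20)
# transit: compute yaw part
c=read_camera("scene");cv2.imwrite("pics/lift.png",cv2.resize(c["img"][100:300,150:350,::-1],(600,600),interpolation=cv2.INTER_CUBIC))
E
```

```text
[ 0.5168 -0.2634  0.3575] [ 0.4536  0.2276 -1.8816] [-0.9388  0.0164  1.5304  0.6436  1.7116 -0.3893]
[0.4587 0.2052 0.2883]
off [-0.3873  3.1236 -0.4616] turn [-0.2092 -0.1184  0.1755] minrows 11.44296829182688 7.482130123047454 | per row for 20 [-0.0194  0.1562 -0.0231] [-0.0105 -0.0059  0.0088]
```

View pics/lift.png

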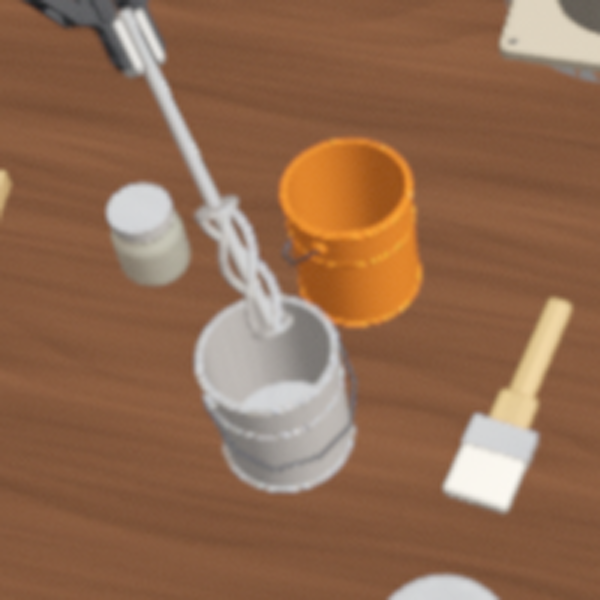

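The stirrer is clear of the tin, which stands undisturbed (foot at ~(268,325) in the crop). Next is the transit.

Call:
send_rows:
  deltas:
    - {"offset":[-0.016,0.076,0.03],"turn":[-0.005,-0.003,0.0044],"fingers":1}
    - {"offset":[-0.0326,0.1523,0.03],"turn":[-0.0105,-0.0059,0.0088],"fingers":1}
    - {"offset":[-0.0326,0.1523,0.03],"turn":[-0.0105,-0.0059,0.0088],"fingers":1}
    - {"offset":[-0.0326,0.1523,0],"turn":[-0.0105,-0.0059,0.0088],"fingers":1}
    - {"offset":[-0.0326,0.1523,0],"turn":[-0.0105,-0.0059,0.0088],"fingers":1}
    - {"offset":[-0.0326,0.1523,0],"turn":[-0.0105,-0.0059,0.0088],"fingers":1}
    - {"offset":[-0.0326,0.1523,0],"turn":[-0.0105,-0.0059,0.0088],"fingers":1}
    - {"offset":[-0.0326,0.1523,0],"turn":[-0.0105,-0.0059,0.0088],"fingers":1}
    - {"offset":[-0.0326,0.1523,0],"turn":[-0.0105,-0.0059,0.0088],"fingers":1}
    - {"offset":[-0.0326,0.1523,0],"turn":[-0.0105,-0.0059,0.0088],"fingers":1}
    - {"offset":[-0.0326,0.1523,0],"turn":[-0.0105,-0.0059,0.0088],"fingers":1}
    - {"offset":[-0.0326,0.1523,0],"turn":[-0.0105,-0.0059,0.0088],"fingers":1}
    - {"offset":[-0.0326,0.1523,0],"turn":[-0.0105,-0.0059,0.0088],"fingers":1}
    - {"offset":[-0.0326,0.1523,0],"turn":[-0.0105,-0.0059,0.0088],"fingers":1}
    - {"offset":[-0.0326,0.1523,0],"turn":[-0.0105,-0.0059,0.0088],"fingers":1}
    - {"offset":[-0.0326,0.1523,0],"turn":[-0.0105,-0.0059,0.0088],"fingers":1}
    - {"offset":[-0.0326,0.1523,0],"turn":[-0.0105,-0.0059,0.0088],"fingers":1}
    - {"offset":[-0.0326,0.1523,0],"turn":[-0.0105,-0.0059,0.0088],"fingers":1}
    - {"offset":[-0.0326,0.1523,-0.04],"turn":[-0.0105,-0.0059,0.0088],"fingers":1}
    - {"offset":[-0.0326,0.1523,-0.05],"turn":[-0.0105,-0.0059,0.0088],"fingers":1}

```text
t: 6.42
ee_pos: [0.4262, 0.1848, 0.3564]
tool_rot: [[-0.27, 0.798, 0.538], [0.963, 0.214, 0.165], [0.016, 0.563, -0.826]]
wrist_force: [0.4, 0.1, -1.4]
width: 0.0083
grip_force: 58.6
```

Call:
send_rows:
  deltas:
    - {"offset":[-0.016,0.076,0],"turn":[-0.005,-0.003,0.0044],"fingers":1}
    - {"offset":[0,0,0],"turn":[0,0,0],"fingers":1}
    - {"offset":[0,0,0],"turn":[0,0,0],"fingers":1}
    - {"offset":[0,0,0],"turn":[0,0,0],"fingers":1}

```text
t: 6.75
ee_pos: [0.4242, 0.1947, 0.3564]
tool_rot: [[-0.281, 0.792, 0.543], [0.96, 0.232, 0.159], [0.0, 0.565, -0.825]]
wrist_force: [0.5, -1.2, -2.1]
width: 0.0083
grip_force: 58.7
```

Run:
```python
from h import *
from cell import *
s=get_state();p=np.array(s["ee_pos"]);R=np.array(s["tool_rot"]);print(p,R,s["wrist_force"],s["joint_positions"],s["t"])
o=[]
a=-R[:,2];foot=p-a*.214;mid=p-a*.1
pickle.dump(s,open("s1.pkl","wb"))
for n in("scene","top"):
    c=read_camera(n);pickle.dump(c,open(n+"1.pkl","wb"))
    f,m,j=proj(n,[foot,mid,foot+.1*a]);print(n,"pred foot",f,"junction",j)
    x,y=(m-40).astype(int);print(x,y)
    o.append(cv2.resize(c["img"][y:y+80,x:x+80,::-1],(400,400),interpolation=cv2.INTER_CUBIC))
cv2.imwrite("pics/hand.png",np.hstack(o))
```

```text
[0.4242 0.1947 0.3564] [[-0.2812  0.7915  0.5426]
 [ 0.9597  0.2318  0.1591]
 [ 0.0002  0.5655 -0.8248]] [ 0.492  -1.1936 -2.106 ] [ 0.3468 -0.8755  2.1665 -0.0367  1.2506  0.0626] 6.75
scene pred foot [422.2896 217.2329] junction [424.0889 172.9718]
384 126
top pred foot [229.8948 264.6621] junction [230.9341 290.5648]
191 254
```

View pics/hand.png

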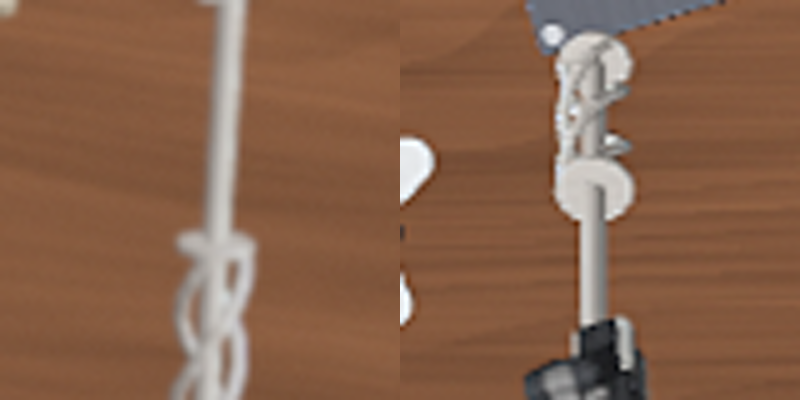

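Top view: junction disc at (229.4,291), foot disc at (229.6,266). Scene view: junction at (427,174.8). I still need the foot in the scene image.

Run:
```python
from h import *
im=pickle.load(open("scene1.pkl","rb"))["img"].astype(int)
m=((im.max(2)-im.min(2)<40)&(im.max(2)>120))
for y in list(range(128,150,4))+list(range(168,228)):
    xs=np.where(m[y,405:450])[0]+405
    if len(xs):print(y,xs.min(),xs.max(),len(xs),end=" ; ")
it=pickle.load(open("top1.pkl","rb"))["img"].astype(int)
m=((it.max(2)-it.min(2)<40)&(it.max(2)>125)&(it[:,:,2]<=it[:,:,0]));print()
for y in range(258,322):
    xs=np.where(m[y,215:245])[0]+215
    if len(xs):print(y,xs.min(),xs.max(),len(xs),end=" ; ")
```

```text
128 427 432 6 ; 132 427 432 6 ; 136 427 432 6 ; 140 426 431 6 ; 144 426 431 6 ; 148 426 431 6 ; 168 425 430 6 ; 169 425 430 6 ; 170 425 430 6 ; 171 424 430 7 ; 172 421 431 11 ; 173 420 433 14 ; 174 419 434 16 ; 175 419 434 16 ; 176 420 434 15 ; 177 422 434 13 ; 178 422 434 13 ; 179 422 434 12 ; 180 422 434 12 ; 181 421 434 13 ; 182 421 434 14 ; 183 420 434 15 ; 184 419 433 15 ; 185 419 433 14 ; 186 419 433 13 ; 187 419 432 12 ; 188 419 432 12 ; 189 419 432 12 ; 190 419 432 13 ; 191 419 432 14 ; 192 419 432 14 ; 193 420 433 14 ; 194 420 433 14 ; 195 420 433 13 ; 196 421 433 12 ; 197 421 433 12 ; 198 421 433 12 ; 199 421 433 12 ; 200 420 433 14 ; 201 419 433 15 ; 202 419 432 14 ; 203 418 432 15 ; 204 418 432 15 ; 205 418 431 13 ; 206 418 431 13 ; 207 418 430 12 ; 208 417 430 13 ; 209 418 431 14 ; 210 418 431 14 ; 211 418 431 14 ; 212 419 431 13 ; 213 419 431 13 ; 214 418 431 14 ; 215 417 432 16 ; 216 417 432 16 ; 217 417 432 16 ; 218 417 431 15 ; 219 418 431 14 ; 220 420 430 11 ; 
260 228 230 3 ; 261 227 233 7 ; 262 218 235 12 ; 263 224 235 12 ; 264 223 236 14 ; 265 223 236 14 ; 266 22
[... 211 characters left out ...]
9 222 230 8 ; 280 222 230 8 ; 281 223 234 11 ; 282 224 235 8 ; 283 224 235 11 ; 284 223 235 10 ; 285 222 232 11 ; 286 222 233 12 ; 287 224 235 12 ; 288 224 236 13 ; 289 223 237 15 ; 290 223 237 15 ; 291 222 237 16 ; 292 222 237 15 ; 293 222 237 15 ; 294 222 237 15 ; 295 223 235 12 ; 296 224 235 11 ; 297 225 233 8 ; 298 227 230 4 ; 299 227 230 4 ; 300 227 230 4 ; 301 227 230 4 ; 302 227 230 4 ; 303 227 230 4 ; 304 227 230 4 ; 305 227 230 4 ; 306 227 230 4 ; 307 227 230 4 ; 308 227 231 5 ; 309 227 230 4 ; 310 227 230 4 ; 311 227 232 5 ; 312 227 230 4 ; 313 227 230 4 ; 314 227 232 5 ; 315 227 232 5 ; 316 227 231 5 ; 317 227 235 7 ; 318 227 236 4 ; 319 235 237 2 ; 320 235 235 1 ; 321 225 235 3 ;
```

```bash
cat >> h.py <<'E'
def stand(X): d=np.asarray(X)-O; return np.array([d@XS,d@YS,d[2]])
E
python3 - <<'E'
from h import *
s=pickle.load(open("s1.pkl","rb"));p=np.array(s["ee_pos"]);R=np.array(s["tool_rot"])
j=tri((229.4,291.3),(426.6,174.6));f=tri((229.5,266),(424.6,217));sh=tri((228.7,300),(429.4,130))
print("J",j,"F",f,np.linalg.norm(j[0]-f[0]))
a=(j[0]-f[0]);a/=np.linalg.norm(a);print("axis",a,"toolaxis",-R[:,2])
print("stand frame: foot",stand(f[0]),"axis",a@XS,a@YS,a[2],"tool axis",-R[:,2]@XS,-R[:,2]@YS)
for X,sd in((j[0],.1),(f[0],0)):
    d=X-p;print("in tool frame",R.T@d, "expect z",.214-sd)
print("axis tool frame",R.T@a)
for n,X,px in(("top",f[0],0),("scene",f[0],0)): print(n,proj(n,p+R@[0,0,.214]))
E
```

```text
J (array([0.4843, 0.2181, 0.2562]), np.float64(0.0019713864471897877)) F (array([0.5373, 0.232 , 0.1774]), np.float64(0.003836183469454786)) 0.09596380632687333
axis [-0.5519 -0.1451  0.8212] toolaxis [-0.5426 -0.1591  0.8248]
stand frame: foot [-0.0783  0.0037  0.1774] axis -0.5704744324633931 0.015939652252625485 0.8211606720926391 tool axis -0.5654557036943345 -0.00013775916104311596
in tool frame [ 0.0055 -0.0037  0.1189] expect z 0.11399999999999999
in tool frame [ 0.004  -0.0031  0.2149] expect z 0.214
axis tool frame [ 0.0161 -0.0062 -0.9999]
top [[229.8948 264.6621]]
scene [[422.2896 217.2329]]
```

Call:
send_rows:
  deltas:
    - {"offset":[0.0367,0.0075,-0.052],"turn":[0,0,0],"fingers":1}
    - {"offset":[0.0367,0.0075,-0.052],"turn":[0,0,0],"fingers":1}
    - {"offset":[0.0367,0.0075,-0.052],"turn":[0,0,0],"fingers":1}
    - {"offset":[0.0367,0.0075,-0.052],"turn":[0,0,0],"fingers":1}
    - {"offset":[0.0367,0.0075,-0.052],"turn":[0,0,0],"fingers":1}
    - {"offset":[0.0367,0.0075,-0.052],"turn":[0,0,0],"fingers":1}
    - {"offset":[0.0367,0.0075,-0.052],"turn":[0,0,0],"fingers":1}
    - {"offset":[0.0367,0.0075,-0.052],"turn":[0,0,0],"fingers":1}
    - {"offset":[0,0,0],"turn":[0,0,0],"fingers":1}
    - {"offset":[0,0,0],"turn":[0,0,0],"fingers":1}

```text
t: 7.68
ee_pos: [0.4683, 0.204, 0.2936]
tool_rot: [[-0.281, 0.792, 0.542], [0.96, 0.232, 0.159], [-0.0, 0.565, -0.825]]
wrist_force: [0.5, 0.7, -2.8]
width: 0.0082
grip_force: 58.7
```

```bash
cat >> h.py <<'E'
FT=np.array([.0045,-.0034,.215]);AT=np.array([.012,-.003,-1.])
def where(s):
    p=np.array(s["ee_pos"]);R=np.array(s["tool_rot"]);f=stand(p+R@FT)*1e3;a=R@AT;t=-R[:,2]
    print("t",s["t"],"foot",f,"tilt",np.degrees(np.arctan2(-(a@XS),a[2])),"side",np.degrees(a@YS),"tool tilt",np.degrees(np.arctan2(-(t@XS),t[2])),np.degrees(t@YS),"F",np.array(s["wrist_force"]),"q",np.array(s["joint_positions"]))
E
python3 - <<'E'
from h import *
from cell import *
s=get_state();where(s);o=[]
for n,x,y in(("scene",385,180),("top",190,200)):
    c=read_camera(n);pickle.dump(c,open(n+"2.pkl","wb"))
    o.append(cv2.resize(c["img"][y:y+80,x:x+80,::-1],(400,400),interpolation=cv2.INTER_CUBIC))
cv2.imwrite("pics/entry.png",np.hstack(o))
p=np.array(s["ee_pos"]);R=np.array(s["tool_rot"])
for n in("scene","top"):print(n,proj(n,[p+R@FT,p+R@(FT+.1*AT)]))
E
```

```text
t 7.6833 foot [-33.7083   0.6485 114.3449] tilt 34.59045582771448 side 0.6938396803231666 tool tilt 34.41844525934712 0.006321221598639741 F [ 0.5489  0.729  -2.7501] q [ 0.3269 -0.7353  2.2066 -0.0271  1.0701  0.0475]
scene [[421.1142 249.1677]
 [423.4169 207.4237]]
top [[229.0706 247.4809]
 [229.4826 271.1239]]
```

View pics/entry.png

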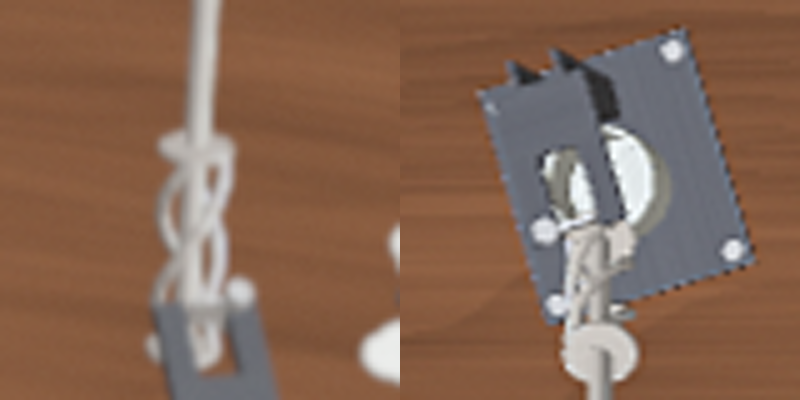

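The foot (scene (421,249.6), top ~(229.6,247)) matches the prediction and is lined up in front of the fork. I'll slide it in along the shaft axis.

Call:
send_rows:
  deltas:
    - {"offset":[0.0268,0.0073,-0.0386],"turn":[0,0,0],"fingers":1}
    - {"offset":[0.0268,0.0073,-0.0386],"turn":[0,0,0],"fingers":1}
    - {"offset":[0.0268,0.0073,-0.0386],"turn":[0,0,0],"fingers":1}
    - {"offset":[0.0268,0.0073,-0.0386],"turn":[0,0,0],"fingers":1}
    - {"offset":[0.0268,0.0073,-0.0386],"turn":[0,0,0],"fingers":1}
    - {"offset":[0.0268,0.0073,-0.0386],"turn":[0,0,0],"fingers":1}
    - {"offset":[0.0268,0.0073,-0.0386],"turn":[0,0,0],"fingers":1}
    - {"offset":[0.0268,0.0073,-0.0386],"turn":[0,0,0],"fingers":1}
    - {"offset":[0,0,0],"turn":[0,0,0],"fingers":1}
    - {"offset":[0,0,0],"turn":[0,0,0],"fingers":1}

```text
t: 8.62
ee_pos: [0.5005, 0.2127, 0.2475]
tool_rot: [[-0.281, 0.791, 0.543], [0.96, 0.232, 0.159], [-0.0, 0.566, -0.825]]
wrist_force: [-0.0, -0.1, -1.2]
width: 0.0083
grip_force: 58.7
```

Run:
```python
from h import *
from cell import *
where(get_state())
```

```text
t 8.6167 foot [-0.3446 -0.0481 68.2564] tilt 34.60927336760264 side 0.6968758445511439 tool tilt 34.43732040481015 0.00934295331918825 F [-0.0464 -0.0984 -1.1941] q [ 0.3209 -0.6003  2.2105 -0.0255  0.9308  0.0448]
```

Call:
send_rows:
  deltas:
    - {"offset":[0.0133,0.0039,-0.0238],"turn":[0,0,0],"fingers":1}
    - {"offset":[0.0133,0.0039,-0.0238],"turn":[0,0,0],"fingers":1}
    - {"offset":[0.0133,0.0039,-0.0238],"turn":[0,0,0],"fingers":1}
    - {"offset":[0.0133,0.0039,-0.0238],"turn":[0,0,0],"fingers":1}
    - {"offset":[0,0,0],"turn":[0,0,0],"fingers":1}
    - {"offset":[0,0,0],"turn":[0,0,0],"fingers":1}

```text
t: 9.12
ee_pos: [0.5084, 0.2151, 0.2335]
tool_rot: [[-0.281, 0.791, 0.543], [0.96, 0.232, 0.159], [-0.0, 0.566, -0.824]]
wrist_force: [-0.0, -0.3, -1.4]
width: 0.0083
grip_force: 58.8
```

```bash
cat >> h.py <<'E'
def plan(s,wps):
    p=np.array(s["ee_pos"]);R=np.array(s["tool_rot"])
    for th,x,z,k in wps:
        t=-R[:,2];cur=np.arctan2(-(t@XS),t[2]);d=cur-np.radians(th)
        R1=Ro.from_rotvec(YS*d).as_matrix()@R
        p1=O+x*1e-3*XS+np.array([0,0,z*1e-3])-R1@FT
        print(th,"rows",k,"off/row",(p1-p)/.15/k,"turn/row",YS*d/np.pi/k,"deg/row",np.degrees(d)/k); p,R=p1,R1
E
python3 - <<'E'
from h import *
from cell import *
s=get_state();where(s)
plan(s,[(27,7,48,6),(20,6,40,6),(15,5.3,32,6),(10,4,26,6),(5,2,20,6),(0,.5,16,6)])
E
```

```text
t 9.1167 foot [ 8.0709  0.0272 54.3458] tilt 34.64417660480997 side 0.6918454754412168 tool tilt 34.47218064358513 0.004323378195106461 F [-0.0222 -0.2843 -1.4114] q [ 0.3202 -0.5619  2.212  -0.0257  0.8903  0.045 ]
27 rows 6 off/row [0.0248 0.0072 0.0084] turn/row [-0.0019  0.0066  0.    ] deg/row 1.245363440597522
20 rows 6 off/row [0.0248 0.0073 0.0023] turn/row [-0.0018  0.0062  0.    ] deg/row 1.1666666666666667
15 rows 6 off/row [ 0.0184  0.0054 -0.0029] turn/row [-0.0013  0.0044  0.    ] deg/row 0.8333333333333335
10 rows 6 off/row [ 0.0182  0.0053 -0.0025] turn/row [-0.0013  0.0044  0.    ] deg/row 0.8333333333333326
5 rows 6 off/row [ 0.0177  0.0052 -0.0043] turn/row [-0.0013  0.0044  0.    ] deg/row 0.8333333333333334
0 rows 6 off/row [ 0.0184  0.0054 -0.0039] turn/row [-0.0013  0.0044  0.    ] deg/row 0.8333333333333338
```

Call:
send_rows:
  deltas:
    - {"offset":[0.0248,0.0072,0.0084],"turn":[-0.0019,0.0066,0],"fingers":1}
    - {"offset":[0.0248,0.0072,0.0084],"turn":[-0.0019,0.0066,0],"fingers":1}
    - {"offset":[0.0248,0.0072,0.0084],"turn":[-0.0019,0.0066,0],"fingers":1}
    - {"offset":[0.0248,0.0072,0.0084],"turn":[-0.0019,0.0066,0],"fingers":1}
    - {"offset":[0.0248,0.0072,0.0084],"turn":[-0.0019,0.0066,0],"fingers":1}
    - {"offset":[0.0248,0.0072,0.0084],"turn":[-0.0019,0.0066,0],"fingers":1}
    - {"offset":[0,0,0],"turn":[0,0,0],"fingers":1}

```text
t: 9.7
ee_pos: [0.5317, 0.2218, 0.2427]
tool_rot: [[-0.281, 0.854, 0.437], [0.96, 0.25, 0.129], [0.0, 0.456, -0.89]]
wrist_force: [-3.0, 0.0, -0.5]
width: 0.0083
grip_force: 59.4
```

Call:
send_rows:
  deltas:
    - {"offset":[0.0248,0.0073,0.0023],"turn":[-0.0018,0.0062,0],"fingers":1}
    - {"offset":[0.0248,0.0073,0.0023],"turn":[-0.0018,0.0062,0],"fingers":1}
    - {"offset":[0.0248,0.0073,0.0023],"turn":[-0.0018,0.0062,0],"fingers":1}
    - {"offset":[0.0248,0.0073,0.0023],"turn":[-0.0018,0.0062,0],"fingers":1}
    - {"offset":[0.0248,0.0073,0.0023],"turn":[-0.0018,0.0062,0],"fingers":1}
    - {"offset":[0.0248,0.0073,0.0023],"turn":[-0.0018,0.0062,0],"fingers":1}
    - {"offset":[0,0,0],"turn":[0,0,0],"fingers":1}
    - {"offset":[0,0,0],"turn":[0,0,0],"fingers":1}

```text
t: 10.37
ee_pos: [0.553, 0.2281, 0.2433]
tool_rot: [[-0.281, 0.901, 0.33], [0.96, 0.264, 0.097], [0.001, 0.344, -0.939]]
wrist_force: [-2.0, -1.5, -2.8]
width: 0.0087
grip_force: 59.0
```

Run:
```python
from h import *
from cell import *
s=get_state();where(s)
plan(s,[(15,5.3,32,6),(10,4,26,6),(5,2,20,6),(0,.5,16,6)])
```

```text
t 10.3667 foot [ 6.4596  0.0951 40.2864] tilt 20.301868935331797 side 0.652814395348284 tool tilt 20.13022358742641 -0.0347948518755992 F [-1.9556 -1.4569 -2.7891] q [ 0.3102 -0.1974  1.8462 -0.0089  1.1416  0.0277]
15 rows 6 off/row [ 0.0185  0.0053 -0.0031] turn/row [-0.0013  0.0046  0.    ] deg/row 0.8550372645710685
10 rows 6 off/row [ 0.0182  0.0053 -0.0025] turn/row [-0.0013  0.0044  0.    ] deg/row 0.8333333333333331
5 rows 6 off/row [ 0.0177  0.0052 -0.0043] turn/row [-0.0013  0.0044  0.    ] deg/row 0.833333333333333
0 rows 6 off/row [ 0.0184  0.0054 -0.0039] turn/row [-0.0013  0.0044  0.    ] deg/row 0.8333333333333335
```

Call:
send_rows:
  deltas:
    - {"offset":[0.0175,0.005,-0.0031],"turn":[-0.0013,0.0046,0],"fingers":1}
    - {"offset":[0.0175,0.005,-0.0031],"turn":[-0.0013,0.0046,0],"fingers":1}
    - {"offset":[0.0175,0.005,-0.0031],"turn":[-0.0013,0.0046,0],"fingers":1}
    - {"offset":[0.0175,0.005,-0.0031],"turn":[-0.0013,0.0046,0],"fingers":1}
    - {"offset":[0.0175,0.005,-0.0031],"turn":[-0.0013,0.0046,0],"fingers":1}
    - {"offset":[0.0175,0.005,-0.0031],"turn":[-0.0013,0.0046,0],"fingers":1}
    - {"offset":[0,0,0],"turn":[0,0,0],"fingers":1}

```text
t: 10.95
ee_pos: [0.5696, 0.2325, 0.2406]
tool_rot: [[-0.281, 0.928, 0.246], [0.96, 0.271, 0.073], [0.001, 0.257, -0.967]]
wrist_force: [-0.4, -2.5, -2.8]
width: 0.0085
grip_force: 58.9
```

Call:
send_rows:
  deltas:
    - {"offset":[0.0182,0.0053,-0.0025],"turn":[-0.0013,0.0044,0],"fingers":1}
    - {"offset":[0.0182,0.0053,-0.0025],"turn":[-0.0013,0.0044,0],"fingers":1}
    - {"offset":[0.0182,0.0053,-0.0025],"turn":[-0.0013,0.0044,0],"fingers":1}
    - {"offset":[0.0182,0.0053,-0.0025],"turn":[-0.0013,0.0044,0],"fingers":1}
    - {"offset":[0.0182,0.0053,-0.0025],"turn":[-0.0013,0.0044,0],"fingers":1}
    - {"offset":[0.0182,0.0053,-0.0025],"turn":[-0.0013,0.0044,0],"fingers":1}
    - {"offset":[0,0,0],"turn":[0,0,0],"fingers":1}

```text
t: 11.53
ee_pos: [0.5864, 0.2374, 0.2386]
tool_rot: [[-0.281, 0.945, 0.166], [0.96, 0.276, 0.05], [0.001, 0.173, -0.985]]
wrist_force: [-0.7, -3.2, -1.8]
width: 0.008
grip_force: 58.7
```

Run:
```python
from h import *
from cell import *
s=get_state();where(s)
plan(s,[(5,2,20,6),(0,.5,16,6)])
```

```text
t 11.5333 foot [ 4.2054 -0.2133 26.2996] tilt 10.156762026287716 side 0.6318464969988445 tool tilt 9.985393329560607 -0.05583137679380971 F [-0.7252 -3.2306 -1.8396] q [ 0.3051  0.058   1.5816 -0.0026  1.3277  0.0212]
5 rows 6 off/row [ 0.0174  0.0053 -0.0046] turn/row [-0.0013  0.0044  0.    ] deg/row 0.8308988882601013
0 rows 6 off/row [ 0.0184  0.0054 -0.0039] turn/row [-0.0013  0.0044  0.    ] deg/row 0.8333333333333331
```

Call:
send_rows:
  deltas:
    - {"offset":[0.0174,0.0053,-0.0046],"turn":[-0.0013,0.0044,0],"fingers":1}
    - {"offset":[0.0174,0.0053,-0.0046],"turn":[-0.0013,0.0044,0],"fingers":1}
    - {"offset":[0.0174,0.0053,-0.0046],"turn":[-0.0013,0.0044,0],"fingers":1}
    - {"offset":[0.0174,0.0053,-0.0046],"turn":[-0.0013,0.0044,0],"fingers":1}
    - {"offset":[0.0174,0.0053,-0.0046],"turn":[-0.0013,0.0044,0],"fingers":1}
    - {"offset":[0.0174,0.0053,-0.0046],"turn":[-0.0013,0.0044,0],"fingers":1}
    - {"offset":[0,0,0],"turn":[0,0,0],"fingers":1}

```text
t: 12.12
ee_pos: [0.6021, 0.2423, 0.2342]
tool_rot: [[-0.281, 0.956, 0.084], [0.96, 0.279, 0.026], [0.001, 0.088, -0.996]]
wrist_force: [2.7, -3.2, -3.0]
width: 0.0079
grip_force: 58.6
```

Call:
send_rows:
  deltas:
    - {"offset":[0.0184,0.0054,-0.0039],"turn":[-0.0013,0.0044,0],"fingers":1}
    - {"offset":[0.0184,0.0054,-0.0039],"turn":[-0.0013,0.0044,0],"fingers":1}
    - {"offset":[0.0184,0.0054,-0.0039],"turn":[-0.0013,0.0044,0],"fingers":1}
    - {"offset":[0.0184,0.0054,-0.0039],"turn":[-0.0013,0.0044,0],"fingers":1}
    - {"offset":[0.0184,0.0054,-0.0039],"turn":[-0.0013,0.0044,0],"fingers":1}
    - {"offset":[0.0184,0.0054,-0.0039],"turn":[-0.0013,0.0044,0],"fingers":1}
    - {"offset":[0,0,0],"turn":[0,0,0],"fingers":1}
    - {"offset":[0,0,0],"turn":[0,0,0],"fingers":1}

```text
t: 12.78
ee_pos: [0.6176, 0.2473, 0.2306]
tool_rot: [[-0.281, 0.96, 0.001], [0.96, 0.281, 0.001], [0.001, 0.001, -1.0]]
wrist_force: [-0.7, -0.8, -2.9]
width: 0.0081
grip_force: 58.7
```

Run:
```python
from h import *
from cell import *
s=get_state();where(s);print(s["ft_torque"]);o=[]
for n,x,y in(("scene",395,195),("top",190,200)):
    c=read_camera(n);pickle.dump(c,open(n+"3.pkl","wb"))
    o.append(cv2.resize(c["img"][y:y+70,x:x+70,::-1],(400,400),interpolation=cv2.INTER_CUBIC))
cv2.imwrite("pics/up.png",np.hstack(o))
```

```text
t 12.7833 foot [-0.1614  0.5842 15.5802] tilt 0.22469477359506962 side 0.6162197552432483 tool tilt 0.05298427751572089 -0.07137251573844529 F [-0.7181 -0.8235 -2.9458] q [0.3032 0.3102 1.3033 0.0012 1.5271 0.0184]
[0.0238 0.1623 0.0249]
```

View pics/up.png

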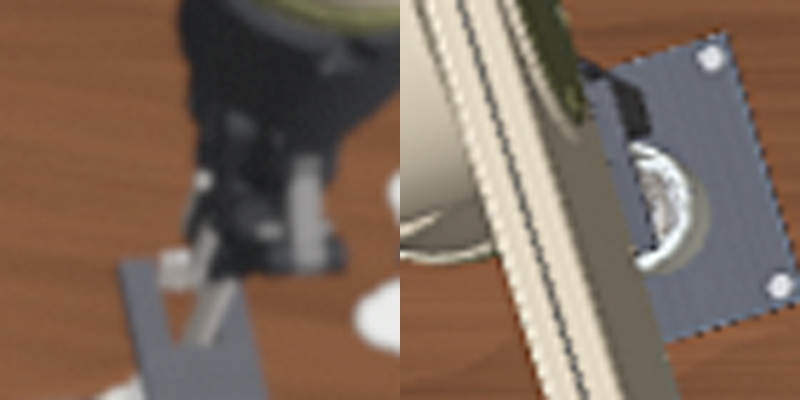

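The shaft is in the slot at ~(205,330) in the crop, near its closed end and a little to the +y side. The gate plate is back across the slot front at (175,270), its original shut place. I'll centre the shaft slightly and then lower gently.

Call:
send_rows:
  deltas:
    - {"offset":[0.003,-0.004,0],"turn":[0.0008,0.0002,0],"fingers":1}
    - {"offset":[0.003,-0.004,0],"turn":[0.0008,0.0002,0],"fingers":1}
    - {"offset":[0.003,-0.004,0],"turn":[0.0008,0.0002,0],"fingers":1}
    - {"offset":[0.003,-0.004,0],"turn":[0.0008,0.0002,0],"fingers":1}
    - {"offset":[0,0,0],"turn":[0,0,0],"fingers":1}
    - {"offset":[0,0,0],"turn":[0,0,0],"fingers":1}

```text
t: 13.38
ee_pos: [0.6188, 0.2447, 0.2309]
tool_rot: [[-0.281, 0.96, -0.002], [0.96, 0.281, 0.012], [0.012, 0.001, -1.0]]
wrist_force: [-5.9, 1.0, -2.0]
width: 0.0087
grip_force: 58.9
```

Call:
send_rows:
  deltas:
    - {"offset":[0,0,-0.006],"turn":[0,0,0],"fingers":1}
    - {"offset":[0,0,-0.006],"turn":[0,0,0],"fingers":1}
    - {"offset":[0,0,-0.006],"turn":[0,0,0],"fingers":1}
    - {"offset":[0,0,-0.006],"turn":[0,0,0],"fingers":1}
    - {"offset":[0,0,0],"turn":[0,0,0],"fingers":1}
    - {"offset":[0,0,0],"turn":[0,0,0],"fingers":1}

```text
t: 13.88
ee_pos: [0.619, 0.2443, 0.2277]
tool_rot: [[-0.281, 0.96, -0.002], [0.96, 0.281, 0.011], [0.011, 0.002, -1.0]]
wrist_force: [-5.2, -1.2, 0.4]
width: 0.0086
grip_force: 59.3
```

Call:
send_rows:
  deltas:
    - {"offset":[0,0,-0.004],"turn":[0,0,0],"fingers":1}
    - {"offset":[0,0,-0.004],"turn":[0,0,0],"fingers":1}
    - {"offset":[0,0,0],"turn":[0,0,0],"fingers":1}
    - {"offset":[0,0,0],"turn":[0,0,0],"fingers":1}

```text
t: 14.22
ee_pos: [0.6191, 0.2442, 0.2266]
tool_rot: [[-0.28, 0.96, -0.002], [0.96, 0.28, 0.011], [0.011, 0.002, -1.0]]
wrist_force: [-6.1, -2.0, 0.5]
width: 0.0084
grip_force: 59.4
```

Call:
send_rows:
  deltas:
    - {"offset":[-0.005,-0.0014,0],"turn":[0,0,0],"fingers":1}
    - {"offset":[-0.005,-0.0014,0],"turn":[0,0,0],"fingers":1}
    - {"offset":[0,0,0],"turn":[0,0,0],"fingers":1}
    - {"offset":[0,0,0],"turn":[0,0,0],"fingers":1}

```text
t: 14.55
ee_pos: [0.6183, 0.2441, 0.2265]
tool_rot: [[-0.281, 0.96, 0.0], [0.96, 0.281, 0.012], [0.011, 0.003, -1.0]]
wrist_force: [-0.4, -0.8, -1.9]
width: 0.0081
grip_force: 58.8
```

Call:
send_rows:
  deltas:
    - {"offset":[0,0,-0.004],"turn":[0,0,0],"fingers":1}
    - {"offset":[0,0,-0.004],"turn":[0,0,0],"fingers":1}
    - {"offset":[0,0,0],"turn":[0,0,0],"fingers":1}
    - {"offset":[0,0,0],"turn":[0,0,0],"fingers":1}

```text
t: 14.88
ee_pos: [0.6179, 0.2442, 0.2249]
tool_rot: [[-0.281, 0.96, -0.001], [0.96, 0.281, 0.011], [0.011, 0.002, -1.0]]
wrist_force: [-0.5, -0.6, -2.2]
width: 0.0082
grip_force: 58.8
```

Call:
send_rows:
  deltas:
    - {"offset":[0,0,-0.004],"turn":[0,0,0],"fingers":1}
    - {"offset":[0,0,-0.003],"turn":[0,0,0],"fingers":1}
    - {"offset":[0,0,0],"turn":[0,0,0],"fingers":1}
    - {"offset":[0,0,0],"turn":[0,0,0],"fingers":1}

```text
t: 15.22
ee_pos: [0.6178, 0.2443, 0.2239]
tool_rot: [[-0.281, 0.96, -0.001], [0.96, 0.281, 0.011], [0.011, 0.002, -1.0]]
wrist_force: [-0.1, 0.1, -2.8]
width: 0.0084
grip_force: 58.8
```

Call:
send_rows:
  deltas:
    - {"offset":[0,0,-0.003],"turn":[0,0,0],"fingers":1}
    - {"offset":[0,0,-0.003],"turn":[0,0,0],"fingers":1}
    - {"offset":[0,0,0],"turn":[0,0,0],"fingers":1}
    - {"offset":[0,0,0],"turn":[0,0,0],"fingers":1}

```text
t: 15.55
ee_pos: [0.6178, 0.2442, 0.223]
tool_rot: [[-0.281, 0.96, -0.001], [0.96, 0.281, 0.011], [0.011, 0.002, -1.0]]
wrist_force: [-0.0, 0.4, -0.7]
width: 0.0089
grip_force: 58.8
```

Call:
send_rows:
  deltas:
    - {"offset":[0,0,-0.003],"turn":[0,0,0],"fingers":1}
    - {"offset":[0,0,-0.003],"turn":[0,0,0],"fingers":1}
    - {"offset":[0,0,0],"turn":[0,0,0],"fingers":1}
    - {"offset":[0,0,0],"turn":[0,0,0],"fingers":1}

```text
t: 15.88
ee_pos: [0.6181, 0.2443, 0.2229]
tool_rot: [[-0.281, 0.96, -0.0], [0.96, 0.281, 0.012], [0.011, 0.003, -1.0]]
wrist_force: [-0.7, -0.8, 2.5]
width: 0.0083
grip_force: 59.2
```

Call:
send_rows:
  deltas:
    - {"offset":[0,0,-0.003],"turn":[0,0,0],"fingers":1}
    - {"offset":[0,0,-0.003],"turn":[0,0,0],"fingers":1}
    - {"offset":[0,0,0],"turn":[0,0,0],"fingers":1}
    - {"offset":[0,0,0],"turn":[0,0,0],"fingers":1}

```text
t: 16.22
ee_pos: [0.6184, 0.2444, 0.2228]
tool_rot: [[-0.281, 0.96, 0.001], [0.96, 0.281, 0.012], [0.011, 0.004, -1.0]]
wrist_force: [-2.3, 0.1, 6.5]
width: 0.0081
grip_force: 59.8
```

Bottom reached, with measured height matching 8 mm for the foot. I'll unload, release gently and retreat upward.

Call:
send_rows:
  deltas:
    - {"offset":[0,0,0.006],"turn":[0,0,0],"fingers":1}
    - {"offset":[0,0,0],"turn":[0,0,0],"fingers":1}
    - {"offset":[0,0,0],"turn":[0,0,0],"fingers":0.88}
    - {"offset":[0,0,0],"turn":[0,0,0],"fingers":0.84}
    - {"offset":[0,0,0],"turn":[0,0,0],"fingers":0.8}
    - {"offset":[0,0,0],"turn":[0,0,0],"fingers":0.75}
    - {"offset":[0,0,0],"turn":[0,0,0],"fingers":0.7}
    - {"offset":[0,0,0],"turn":[0,0,0],"fingers":0.6}
    - {"offset":[0,0,0],"turn":[0,0,0],"fingers":0.5}
    - {"offset":[0,0,0],"turn":[0,0,0],"fingers":0.5}
    - {"offset":[0,0,0],"turn":[0,0,0],"fingers":0.5}
    - {"offset":[0,0,0],"turn":[0,0,0],"fingers":0.5}

```text
t: 17.22
ee_pos: [0.6179, 0.2442, 0.2222]
tool_rot: [[-0.281, 0.96, -0.001], [0.96, 0.281, 0.011], [0.011, 0.002, -1.0]]
wrist_force: [-0.5, 1.2, -0.5]
width: 0.0428
grip_force: 0.0
```

Call:
send_rows:
  deltas:
    - {"offset":[0,0,0.03],"turn":[0,0,0],"fingers":0.5}
    - {"offset":[0,0,0.05],"turn":[0,0,0],"fingers":0.5}
    - {"offset":[0,0,0.08],"turn":[0,0,0],"fingers":0.5}
    - {"offset":[0,0,0.1],"turn":[0,0,0],"fingers":0.5}
    - {"offset":[0,0,0.1],"turn":[0,0,0],"fingers":0.5}
    - {"offset":[0,0,0.1],"turn":[0,0,0],"fingers":0.5}
    - {"offset":[0,0,0.1],"turn":[0,0,0],"fingers":0.5}
    - {"offset":[0,0,0.1],"turn":[0,0,0],"fingers":0.5}
    - {"offset":[-0.1,-0.1,0.05],"turn":[0,0,0],"fingers":0.5}
    - {"offset":[-0.15,-0.15,0],"turn":[0,0,0],"fingers":0.5}
    - {"offset":[-0.15,-0.15,0],"turn":[0,0,0],"fingers":0.5}
    - {"offset":[-0.15,-0.15,0],"turn":[0,0,0],"fingers":0.5}
    - {"offset":[-0.15,-0.15,0],"turn":[0,0,0],"fingers":0.5}
    - {"offset":[-0.15,-0.15,0],"turn":[0,0,0],"fingers":0.5}
    - {"offset":[-0.15,-0.15,0],"turn":[0,0,0],"fingers":0.5}
    - {"offset":[-0.1,-0.1,0],"turn":[0,0,0],"fingers":0.5}
    - {"offset":[0,0,0],"turn":[0,0,0],"fingers":0.5}
    - {"offset":[0,0,0],"turn":[0,0,0],"fingers":0.5}

```text
t: 18.72
ee_pos: [0.453, 0.0787, 0.3307]
tool_rot: [[-0.279, 0.96, 0.003], [0.96, 0.279, 0.012], [0.011, 0.006, -1.0]]
wrist_force: [-0.5, 0.5, 0.1]
width: 0.0426
grip_force: 0.0
```

Run:
```python
from h import *
from cell import *
o=[]
cs={n:read_camera(n) for n in("scene","top")}
im=cs["scene"]["img"]; a=cv2.resize(im[180:300,370:490,::-1],(400,400),interpolation=cv2.INTER_CUBIC)
b=cv2.resize(cs["top"]["img"][200:270,190:260,::-1],(400,400),interpolation=cv2.INTER_CUBIC)
c=cv2.resize(im[100:350,150:480,::-1],(264,200));d=cv2.resize(cs["top"]["img"][:,:,::-1],(266,200))
v=np.zeros((600,800,3),np.uint8);v[:400,:400]=a;v[:400,400:]=b;v[400:,:264]=c;v[400:,400:666]=d
cv2.imwrite("pics/end.png",v)
z=np.array([0,0,1.])
print("upright tip pred",proj("scene",O+.253*z),proj("top",O+.253*z))
```

```text
upright tip pred [[436.2986 228.1058]] [[213.2729 229.4022]]
```

View pics/end.png

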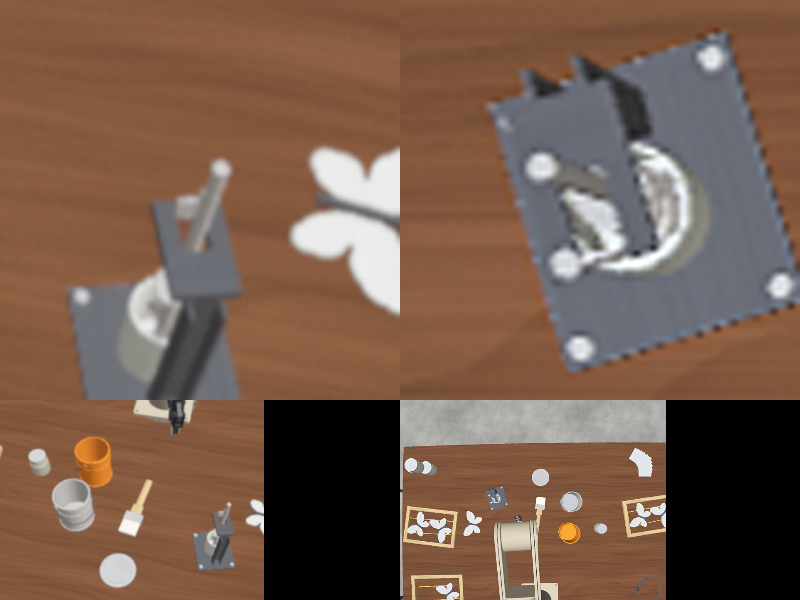

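The final view shows the stirrer upright in the stand with its tip at scene (436,230), against (436,228) predicted for home. The gate is shut across the slot, and the tin and bystanders have not moved.

```bash
python3 -c "from cell import *; print(finish_job())"
```

```text
the job is handed in; nothing more can be done
None
```

The stirrer stands upright at the bottom of the drip-stand tube with the gate shut behind it, the tin and the other things appear unmoved in the final pictures, and the job is handed in at about 19 s of the 58 s allowed.

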